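Clear the cupping die and wedge it back into the forming tool

TASK

The cupping die has been drawn out of the forming tool with the pressed steel cup still sitting in it. First lift the cup out and stand it upright in the tray beside the finished one; then put the die back on the tool's bed and slide it up the tapered dovetail way, bar end last, until it wedges tight under the punch. Set both down rather than dropping them, and leave the finished cup, the flat die, the hammer and the tongs where they are.

Things in the scene. Friction and masses are not known exactly. Their poses are not given: they have to be found in the camera images.
- formtool: Green and steel bench forming tool, fixed. Origin: on the bench below the punch axis; z up; +x is the way the die slides in. Bed 130 mm wide (y), from x -170 to +50 mm, flat top 24 mm above the bench. Two guide posts 22 x 14 mm at x 0, y +/-56 mm, 214 mm high, with a crosshead over them (x +/-20, y +/-63 mm) from 146 to 172 mm up.
- way_mouth (a point): Middle of the mouth of the tapered dovetail way, at bed level (24 mm up), 75 mm before the punch axis; axes as the tool's. The two steel rails, 12 mm high, run from here to 109 mm further in, y out to +/-48 mm. Slot at bed level 50 mm wide here, closing 4 degrees a side to 36 mm at 101 mm in; flanks overhang inwards 25 degrees. Greased (friction 0.25).
- bed_front (a point): Middle of the bare bed before the way, at bed level, 110 mm before the punch axis; axes as the tool's. Bare bed runs 60 mm back from here and 35 mm on to the mouth: the die is set down here, its nose just before or in the mouth, and then slid along +x.
- punch (a point): Round tip of the raised punch, on the punch axis 90 mm above the bench, 28 mm above the top of a die in the way. The bush around it is 42 mm across, from 139 mm up; the struck head tops at 250 mm. The die first touches both rails with its cavity centre exactly below this point; pushed tight with about 10 to 20 N it stays there (within 1 mm), gripped.
- die: Steel cupping die, loose, about 0.75 kg. Origin: underside, below the cavity centre; z up; +x to the narrow nose, which enters the way first. Head 52 x 52 mm (x, y +/-26), 14 to 38 mm up; cavity 41 mm across, 16 deep. Dovetail foot 0 to 14 mm up, x -62 to +26, 36 mm wide at the nose, 48 at the back. Mass centre x -18 mm, 17 up. Starts on the bench.
- bar_end (a point): Centre of the flat end face of the die's push bar, 95 mm behind the cavity centre and 22 mm above the die's underside; axes as the die's. The bar runs from the head back to here, 20 mm wide (y), 14 to 30 mm above the underside. Pushing here along +x drives the die home.
- cup: Pressed steel cup, loose, 85 g, open at the top, round: 28 mm high, 38 mm across at the rim, 33 mm at 5 mm up, 25 mm at its flat foot, wall 2.5 mm. Origin: centre of its underside; z up. It starts in the die's cavity, upright, 1.5 mm loose all round, its foot 22 mm above the die's underside and its rim 12 mm above the top of the die.
- tray: Dark steel work tray, fixed, 160 x 130 mm outside, 20 mm high, walls and floor 4 mm thick. Origin: centre of its underside; x along its 160 mm side. The finished cup stands in its -x half, about 47 mm from the middle; the +x half is free (best spot x +30, y 0 mm).
- done_cup: Finished cup standing in the tray, same as the other cup (38 mm across, 28 mm high). Origin: centre of its underside. Leave alone.
- flat_die: Spare flat die on the bench, same outline as the cupping die (52 x 52 mm head, 38 mm high, 121 mm long) but with a solid flat top. Origin: underside, below the centre of the head; x to its nose. Leave alone.
- hammer: Hammer lying on the bench at the far side, 300 mm long. Origin: underside, about the middle; x along the handle to the head. Leave alone.
- tongs: Closed smith's tongs lying on the bench between robot and work, 310 mm long, 18 mm high. Origin: underside, below the rivet; x towards the jaws. Leave alone.
There are look-alikes about, which are no part of the job. What is shaped like the die but green or red is not meant. Several things have the shape of the tray; the one meant has the colours described above.

How it is judged:
On the way, in this order (a step that is already met when the one before it is completed fails the run):
1. the pressed cup stands upright in the tray, let go and at rest, before the die goes home (x of cup in the frame of tray between -0.062 and 0.062 m and y of cup in the frame of tray between -0.047 and 0.047 m and z of cup in the frame of tray below 0.008 m and angle between cup's own z axis and vertical below 0.15 rad and contact force between the fingers and cup below 0.1 N and linear speed of cup below 0.03 m/s), for 0.2 s.
2. the die is wedged tight in the way, under the punch (contact force between die and formtool above 12 N and x of die in the frame of formtool above -0.001 m and horizontal distance between die and formtool below 0.005 m and z of die in the frame of formtool below 0.0265 m and angle between the x axis of die and the x axis of formtool, either way round below 0.04 rad and angle between die's own z axis and vertical below 0.04 rad), for 0.2 s.
At the end, for the whole second after the job is handed in: The cup stands upright (within 8 degrees) on the tray floor, let go; the die lies flat and straight in the way, its cavity within 5 mm of the punch axis and at most 1 mm short of first contact, wedged so that the tool presses on it with over 12 N (its weight alone: 6 to 9 N); both at rest (all of step 1 and all of step 2 and linear speed of die below 0.02 m/s); the robot touches nothing.
It fails at once if the cup is dropped (falls free for more than about 20 mm) (linear speed of cup above 0.65 m/s and contact force between the fingers and cup below 0.05 N).
It fails at once if the die is dropped (falls free for more than about 20 mm) (linear speed of die above 0.65 m/s and contact force between the fingers and die below 0.05 N).
It fails at once if the finished cup, the flat die, the hammer or the tongs is moved by more than 20 mm (distance of any of done_cup, flat_die, hammer, tongs from where it was at the start of the episode above 0.02 m).
It also fails if it takes over 67 s, if anything falls off the work surface, if the arm or the gripper's body presses on something with over 40 N, if the wrist force passes 120 N, or if a joint passes its speed limit or range.

ROBOT

A 6-joint arm with a two-finger parallel gripper is mounted at the origin on the work surface. World frame = base frame: x ahead of the robot, y to its left, z up, the work surface at z = 0. Lengths are in m, angles in rad, forces in N, time in s.
With the tool pointing down it reaches from about 0.425 to 0.95 m from the base axis. Payload 14.7 kg.
Tool frame: the origin (TCP) lies on the mounting face of the last link; the fingertips stand 173 mm ahead of it and the grasp point (between the pads) lies ahead of it (arm.pinch_z is the z of the grasp point in the tool frame, in m); z points along the fingers, y is the direction in which the jaws open and shut (so a half turn about z gives the same grasp; the last joint's range is limited). The gripper opens to 85 mm and grips with 20 to 120 N. Pads are 22 mm wide; open, the fingers measure 114 mm over their backs; the gripper's body (76 mm by 85 mm) begins 54 mm behind the grasp point. The pads swing forward as they close: fully open they stand 13 mm farther back than shut.
Start: joints at [-1.201, 0.48, 1.596, -0, 1.065, -0.047], TCP at [0.263, -0.594, 0.405] pointing down, gripper open.
Joint ranges: [-2.75, 2.75], [-0.82, 2.05], [0.23, 2.67], [-1.56, 4.7], [0.09, 2.69], [-2.92, 2.92]. Speed limits (rad/s): [1.89, 1.89, 2.39, 3.01, 3.01, 3.01].

INTERFACE

Orientations are given as a unit quaternion [w, x, y, z].
In Python, from cell import arm gives the robot as it stands.
- The arm moves only by the tool step_arm, never from a script. Its argument "moves" is a list of rows, each an object with "delta_rot": the turn, a rotation vector about the world's x, y, z as a fraction of full scale, a list of three; "linear": the shift along the world's x, y, z as a fraction of full scale, a list of three; "gripper": the gripper command: -1 is shut, 1 is fully open, values between are in proportion. A call has 1 to 8 rows; each row shifts and turns the commanded pose from where the row before left it; what a row does not reach is not made up. Full scale, the value 1, is 0.1 m for a shift and 60 degrees for a turn. A row lasts 1/12 s, in which the tool goes at most 41.7 mm and 7.16 degrees, less where a joint would pass 70% of its speed; a pose out of reach is approached as far as the arm can. A call with a number of a shift or a turn outside -1 to 1 is refused whole. A call with a gripper value outside its range is refused whole. The fingers move at their own pace and stop on an object; "squeeze" is the grip in N (left out, the last holds). Time passes only in rows, so rows that do not move let the fingers close. It gives the time, the measured TCP pose, the force and the opening at its end, in the units of the state.
- arm.read_state(): the state, without advancing time (a new reading comes with each control period).
- arm.read_camera(name): name is "scene" or "top" or "wrist"; returns a dict with "pixels" (480x640x3 uint8, blue, green, red), "fx", "fy", "cx", "cy" (pixels), "R" (3x3) and "t" (3): a world point X has camera coordinates R X + t; the wrist camera has in their place "tool_from_camera" (4x4, takes a point from camera to tool coordinates, whose origin is the TCP and whose axes are the flange's). Camera axes: x right, y down, z forward; pixel columns grow to the right and rows downward; lengths in m; the calibration is good to about 2 mm. A picture is of the moment at which its call begins: read the wrist's pose just before it. There is no depth.
- arm.sign_off(): hands the job in, once; it reports no verdict.
The state is a dict: "t": time; "qpos": joint angles; "joint_velocities": joint speeds; "joint_efforts": joint torques, N m; "tcp_pos": TCP position; "tool_rot": TCP orientation; "force": force on the tool from outside, world axes, zero at the start; "torque": the same for the moment, N m; "width": finger opening in m.
Only numpy, scipy, OpenCV 4.12 (cv2) and the standard library are available. Lean on these libraries where they do the work, as an engineer would, in place of code of your own. Each camera call takes 0.05 s, during which the arm holds its last target. There are 200 camera calls.

## Working session

There is one attempt and no reset: what is moved stays moved. The work goes in short steps, Python scripts to look and compute and a tool call to move; the robot and the scene stay as the last step left them, time stands still between calls to the robot, and variables do not carry over. Pictures are saved under pics/ and viewed, about 8 in all and at most 12, crops included, and the job is handed in when it is done.

Besides the shell and the picture viewer there is one more tool, called after "Request:" as name([rows], argument=value, ...), one row to a line, values as JSON. step_arm: Moves the arm, as the interface text tells. Shift numbers are shares of 0.1 m and turn numbers shares of 60 degrees, none past 1 either way. Its arguments: {"type":"object","properties":{"moves":{"type":"array"},"squeeze":{"type":"number"}},"required":["moves"]}

```bash
mkdir -p pics; cat > h.py <<'E'
from cell import arm
import numpy as np, cv2
def snap(n,f):
    c=arm.read_camera(n); cv2.imwrite('pics/'+f,c['pixels']); np.savez('pics/'+f+'.npz',**{k:v for k,v in c.items()}); return c
def ray(f,uv):
    c=np.load('pics/'+f+'.npz'); d=np.array([(uv[0]-c['cx'])/c['fx'],(uv[1]-c['cy'])/c['fy'],1.])
    return -c['R'].T@c['t'], c['R'].T@d
def at(f,uv,z):
    o,d=ray(f,uv); return o+d*(z-o[2])/d[2]
def proj(f,X):
    c=np.load('pics/'+f+'.npz'); p=c['R']@np.array(X)+c['t']; return np.array([c['fx']*p[0]/p[2]+c['cx'],c['fy']*p[1]/p[2]+c['cy']])
E
python3 - <<'E'
from h import *
for n in('top','scene'):
    c=snap(n,n+'1.png'); print(n,c['fx'],-c['R'].T@c['t'],c['R'].round(3).tolist())
print(arm.read_state(),arm.pinch_z)
E
```

```text
top 488.54753002424616 [0.43194346 0.13887932 1.10409783] [[-0.019, -1.0, -0.001], [-0.995, 0.019, -0.101], [0.101, -0.001, -0.995]]
scene 569.9880363456643 [1.33666008 0.18920307 1.20028806] [[-0.091, 0.996, 0.012], [0.812, 0.081, -0.578], [-0.576, -0.043, -0.816]]
{'t': 0.1, 'qpos': array([-1.20061575e+00,  4.80778962e-01,  1.59682285e+00,  4.81284365e-05,
        1.06508892e+00, -4.65960960e-02]), 'joint_velocities': array([-0.00068844,  0.00032141, -0.00126229, -0.00127532, -0.00034395,
        0.00107914]), 'joint_efforts': array([ 1.94456050e-03, -9.52251863e+01, -4.31040645e+01, -6.25934649e-05,
        5.35841973e-03, -2.29196911e-05]), 'tcp_pos': array([ 0.26309267, -0.5941752 ,  0.40412561]), 'tool_rot': array([-5.45258991e-04,  9.78367877e-01,  2.06871928e-01, -6.76723442e-05]), 'force': array([-1.29367575, -0.17334436,  0.52612074]), 'torque': array([3.25278371e-02, 3.36200047e-02, 3.63147289e-05]), 'width': 0.08526235530787606} 0.1547
```

View pics/top1.png

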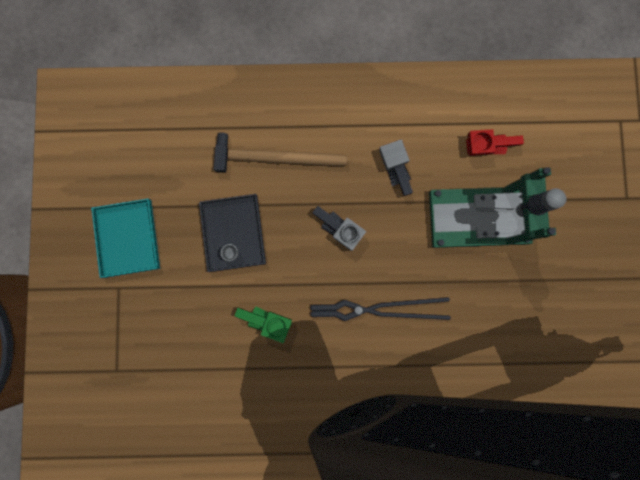

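View pics/scene1.png

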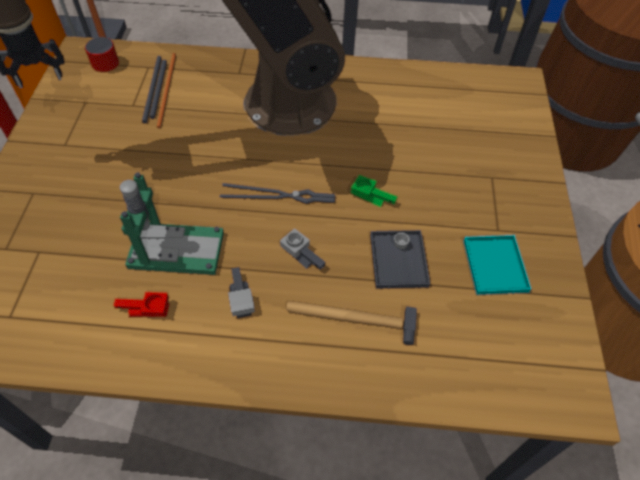

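Die candidates in the top view are grey with a cup (348,234), green (270,325), red (490,142) and flat (395,155). Only the first is steel with a cavity and cup. Tray candidates are dark (232,233), which holds a cup, and teal (125,238), so the dark one is meant. I'll confirm both in an enlarged crop.

```bash
python3 - <<'E'
from h import *
im=cv2.imread('pics/top1.png')
a=cv2.resize(im[185:285,190:380],None,fx=4,fy=4,interpolation=cv2.INTER_CUBIC)[:, :760]
cv2.imwrite('pics/c1.png',a)
b=cv2.resize(im[155:260,420:575],None,fx=5,fy=5,interpolation=cv2.INTER_CUBIC)
cv2.imwrite('pics/c2.png',b)
E
```

```text
(no output)
```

View pics/c1.png

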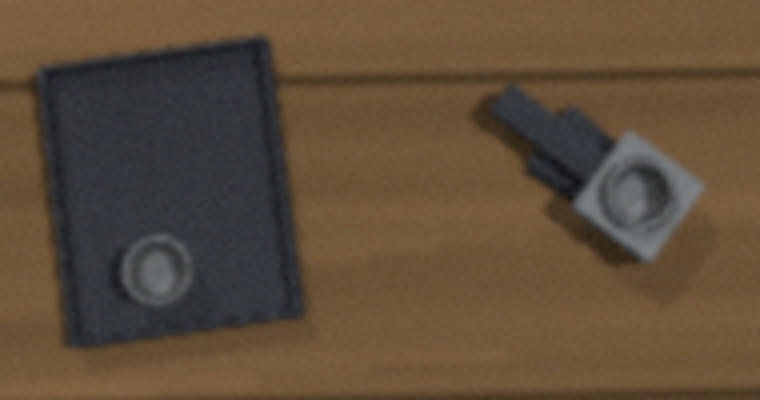

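View pics/c2.png

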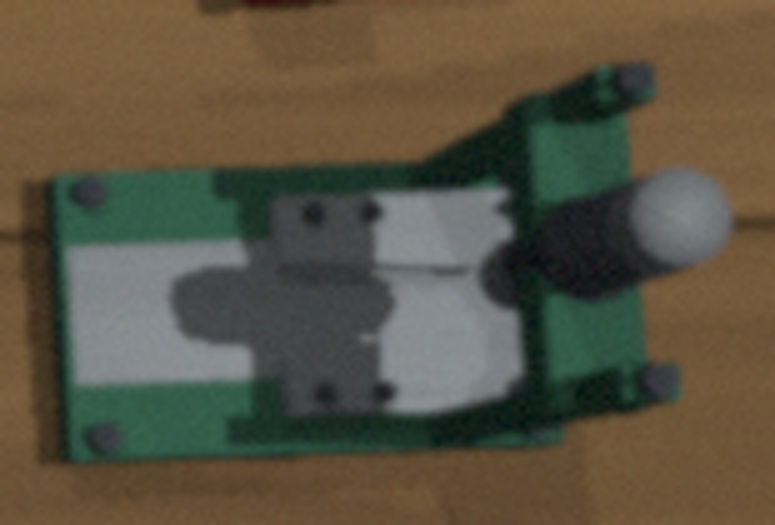

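```bash
python3 - <<'E'
from h import *
f='top1.png'
def P(c,z,s,o): return np.array([at(f,((u+.5)/s-.5+o[0],(v+.5)/s-.5+o[1]),z)[:2] for u,v in c])
A=lambda c,z:P(c,z,4,(190,185)); B=lambda c,z:P(c,z,5,(420,155))
deg=lambda d:np.degrees(np.arctan2(d[1],d[0])).round(1)
t=A([(40,68),(268,40),(302,316),(68,346)],.02); print('tray',t.round(3).tolist(),t.mean(0).round(4),[np.linalg.norm(t[i]-t[i-1]).round(3) for i in range(4)],deg(t[0]-t[3]),deg(t[1]-t[2]))
print('done',A([(157,270)],.032)); 
d=A([(630,132),(704,186),(648,262),(574,208)],.038); c=d.mean(0);print('die',c,[np.linalg.norm(d[i]-d[i-1]).round(3) for i in range(4)])
e=A([(501,97)],.03)[0]; print('barend',e,np.linalg.norm(c-e),deg(c-e),'edges',deg(d[1]-d[0]),deg(d[2]-d[3]),deg(d[2]-d[1])+90,deg(d[3]-d[0])+90,'cup',A([(637,195)],.050))
b=B([(52,178),(68,462)],.024); print('bed back',b.mean(0),np.linalg.norm(b[1]-b[0]),deg(b[0]-b[1])-90)
m=B([(272,198),(290,415)],.036); print('mouth',m.mean(0),np.linalg.norm(m[1]-m[0]),deg(m[0]-m[1])-90)
print('head',B([(682,216)],.25)); p=B([(635,80),(660,382)],.214);print('posts',p.mean(0),np.linalg.norm(p[1]-p[0]),deg(p[0]-p[1])-90)
print('axis',deg(m.mean(0)-b.mean(0)),deg(p.mean(0)-b.mean(0)), np.linalg.norm(p.mean(0)-b.mean(0)))
E
```

```text
tray [[0.619, 0.408], [0.633, 0.28], [0.477, 0.262], [0.463, 0.392]] [0.548  0.3358] [np.float64(0.157), np.float64(0.129), np.float64(0.156), np.float64(0.13)] 6.0 6.6
done [[0.5034879  0.34052866]]
die [0.53810873 0.07511776] [np.float64(0.052), np.float64(0.05), np.float64(0.052), np.float64(0.05)]
barend [0.5961241  0.14984764] 0.0946062282396797 -127.8 edges -127.6 -127.4 232.3 232.5 cup [[0.53796309 0.07689486]]
bed back [ 0.57046236 -0.10977519] 0.1277015220815275 -89.2
mouth [ 0.57287283 -0.20468083] 0.09665902544241387 -88.2
head [[ 0.57398716 -0.27935209]]
posts [ 0.57498422 -0.2838876 ] 0.11272105448719952 -89.1
axis -88.5 -88.5 0.17417110985095843
```

The crops confirm the die at about (0.538, 0.076) with yaw -127.5°. The dark tray is at (0.548, 0.336), and its +x is roughly world +x. The tool axis is at about (0.574, -0.28) with yaw -88.8°. The measured sizes match those given, so I'm moving above the cup.

Request:
step_arm([
  {"linear":[0.1375,0.335,-0.05],"delta_rot":[0,0,-0.1],"gripper":1},
  {"linear":[0.1375,0.335,-0.05],"delta_rot":[0,0,-0.1],"gripper":1},
  {"linear":[0.1375,0.335,-0.05],"delta_rot":[0,0,-0.1],"gripper":1},
  {"linear":[0.1375,0.335,-0.05],"delta_rot":[0,0,-0.1],"gripper":1},
  {"linear":[0.1375,0.335,-0.05],"delta_rot":[0,0,0],"gripper":1},
  {"linear":[0.1375,0.335,-0.05],"delta_rot":[0,0,0],"gripper":1},
  {"linear":[0.1375,0.335,-0.05],"delta_rot":[0,0,0],"gripper":1},
  {"linear":[0.1375,0.335,-0.05],"delta_rot":[0,0,0],"gripper":1},
])

```text
t: 0.77
tcp_pos: [0.3733, -0.3246, 0.3644]
tool_rot: [-0.0, 1.0, -0.001, -0.0]
force: [1.6, -0.2, -0.2]
width: 0.0855
```

Request:
step_arm([
  {"linear":[0.1375,0.335,-0.05],"delta_rot":[0,0,0],"gripper":1},
  {"linear":[0.1375,0.335,-0.05],"delta_rot":[0,0,0],"gripper":1},
  {"linear":[0.1375,0.335,-0.05],"delta_rot":[0,0,0],"gripper":1},
  {"linear":[0.1375,0.335,-0.05],"delta_rot":[0,0,0],"gripper":1},
  {"linear":[0.1375,0.335,-0.05],"delta_rot":[0,0,0],"gripper":1},
  {"linear":[0.1375,0.335,-0.05],"delta_rot":[0,0,0],"gripper":1},
  {"linear":[0.1375,0.335,-0.05],"delta_rot":[0,0,0],"gripper":1},
  {"linear":[0.1375,0.335,-0.05],"delta_rot":[0,0,0],"gripper":1},
])

```text
t: 1.43
tcp_pos: [0.4834, -0.0565, 0.3244]
tool_rot: [0.0, 1.0, -0.001, -0.0]
force: [1.4, -0.2, 0.5]
width: 0.0851
```

Request:
step_arm([
  {"linear":[0.1375,0.335,-0.05],"delta_rot":[0,0,0],"gripper":0.4},
  {"linear":[0.1375,0.335,-0.05],"delta_rot":[0,0,0],"gripper":0.4},
  {"linear":[0.1375,0.335,-0.05],"delta_rot":[0,0,0],"gripper":0.4},
  {"linear":[0.1375,0.335,-0.05],"delta_rot":[0,0,0],"gripper":0.4},
  {"linear":[0,0,0],"delta_rot":[0,0,0],"gripper":0.4},
  {"linear":[0,0,0],"delta_rot":[0,0,0],"gripper":0.4},
], squeeze=40)

```text
t: 1.93
tcp_pos: [0.5383, 0.0774, 0.3041]
tool_rot: [0.0, 1.0, 0.0, -0.0]
force: [-0.1, -0.6, 0.1]
width: 0.0596
```

```bash
cat >> h.py <<'E'
from scipy.spatial.transform import Rotation as Ro
def wsnap(f):
    s=arm.read_state(); c=arm.read_camera('wrist'); q=s['tool_rot']
    T=np.eye(4); T[:3,:3]=Ro.from_quat([q[1],q[2],q[3],q[0]]).as_matrix(); T[:3,3]=s['tcp_pos']
    W=np.linalg.inv(T@c['tool_from_camera']); cv2.imwrite('pics/'+f,c['pixels'])
    np.savez('pics/'+f+'.npz',R=W[:3,:3],t=W[:3,3],fx=c['fx'],fy=c['fy'],cx=c['cx'],cy=c['cy'])
    print(s['t'],s['tcp_pos'],Ro.from_quat([q[1],q[2],q[3],q[0]]).as_matrix()[:,1].round(3),s['force'],s['width'],arm.pinch_z)
E
python3 -c "
from h import *
wsnap('w1.png'); print(proj('w1.png',[.538,.0765,.05]),proj('w1.png',[.538,.0765,.038]))"
```

```text
1.9333 [0.53833112 0.07739111 0.30405061] [ 0.001 -1.     0.   ] [-0.07019614 -0.61685248  0.08435027] 0.0596202736857035 0.1547
[321.62894396 250.47925855] [321.5624051  245.04925751]
```

View pics/w1.png

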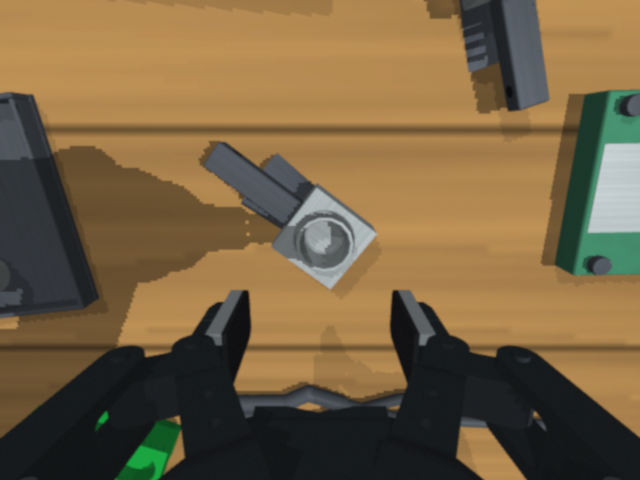

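```bash
python3 -c "
from h import *
f='w1.png'
d=np.array([at(f,p,.038)[:2] for p in [(317,185),(376,234),(331,288),(273,240)]]); print(d.mean(0),[np.linalg.norm(d[i]-d[i-1]).round(4) for i in range(4)],np.degrees(np.arctan2(*(d[1]-d[0])[::-1])),np.degrees(np.arctan2(*(d[2]-d[3])[::-1])))
print('cup',at(f,(324,241),.05)); e=at(f,(212,156),.03)[:2];print(e,np.linalg.norm(d.mean(0)-e),np.degrees(np.arctan2(*(d.mean(0)-e)[::-1])))
# bed back corners
print([at(f,p,.024).round(4) for p in [(608,92),(577,274)]])
o,_=ray(f,(0,0));print('cam',o)
im=cv2.imread('pics/'+f)[170:300,250:400];cv2.imwrite('pics/c3.png',cv2.resize(im,None,fx=4,fy=4,interpolation=cv2.INTER_CUBIC))"
```

```text
[0.54315901 0.07461635] [np.float64(0.0482), np.float64(0.0521), np.float64(0.0501), np.float64(0.0536)] -129.66441441580432 -131.6724186023009
cup [0.54447961 0.0749706  0.05      ]
[0.59720578 0.14912999] 0.0920507189163509 -125.95439867709051
[array([ 0.6374, -0.1086,  0.024 ]), array([ 0.5112, -0.1141,  0.024 ])]
cam [0.6107627  0.07747792 0.27250049]
```

View pics/c3.png

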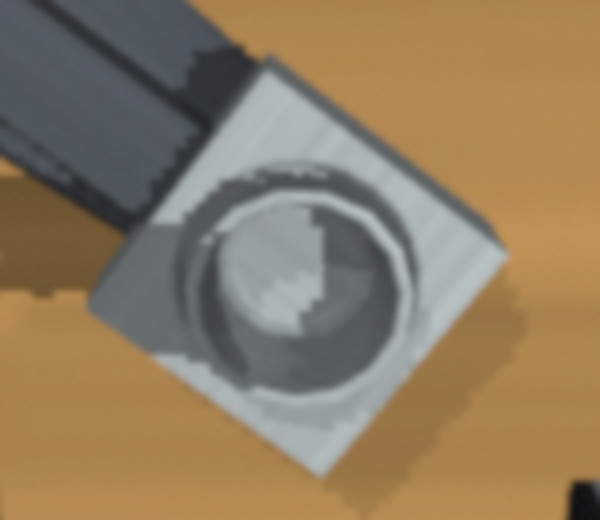

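Request:
step_arm([
  {"linear":[0.027,-0.019,-0.23],"delta_rot":[0,0,0],"gripper":0.4},
  {"linear":[0,0,-0.23],"delta_rot":[0,0,0],"gripper":0.4},
  {"linear":[0,0,-0.23],"delta_rot":[0,0,0],"gripper":0.4},
  {"linear":[0,0,-0.23],"delta_rot":[0,0,0],"gripper":0.4},
  {"linear":[0,0,0],"delta_rot":[0,0,0],"gripper":0.4},
  {"linear":[0,0,0],"delta_rot":[0,0,0],"gripper":0.1},
])

```text
t: 2.48
tcp_pos: [0.5402, 0.0727, 0.2123]
tool_rot: [0.0, 1.0, -0.002, -0.001]
force: [0.1, -0.0, 0.3]
width: 0.0489
```

```bash
python3 -c "
from h import *
wsnap('w2.png')"
```

```text
2.4833 [0.54021362 0.07273209 0.21231407] [-0.003 -1.     0.   ] [ 0.09425097 -0.00035623  0.2931174 ] 0.04886593812999545 0.1547
```

View pics/w2.png

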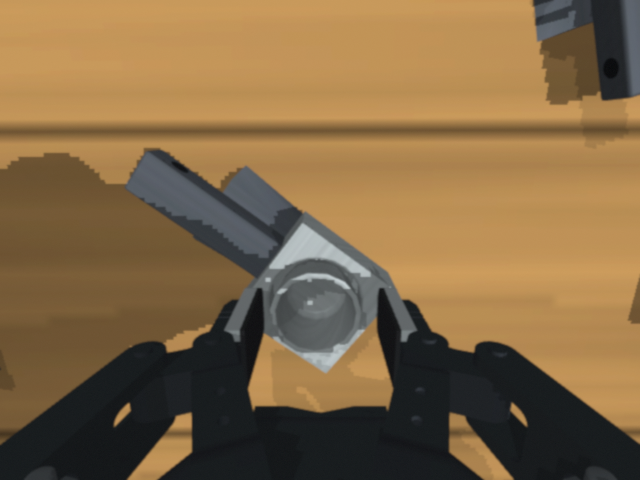

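The tips straddle the cup, whose rim centre is at (316,307). Closing.

Request:
step_arm([
  {"linear":[0,0,0],"delta_rot":[0,0,0],"gripper":-0.3},
  {"linear":[0,0,0],"delta_rot":[0,0,0],"gripper":-0.3},
  {"linear":[0,0,0],"delta_rot":[0,0,0],"gripper":-0.3},
  {"linear":[0,0,0],"delta_rot":[0,0,0],"gripper":-0.3},
  {"linear":[0,0,0],"delta_rot":[0,0,0],"gripper":-0.3},
])

```text
t: 2.95
tcp_pos: [0.5413, 0.0735, 0.2145]
tool_rot: [0.0, 1.0, -0.001, 0.001]
force: [-1.6, -3.5, 5.7]
width: 0.034
```

Request:
step_arm([
  {"linear":[0,0,0.05],"delta_rot":[0,0,0],"gripper":-0.3},
  {"linear":[0,0,0.1],"delta_rot":[0,0,0],"gripper":-0.3},
  {"linear":[0,0,0.2],"delta_rot":[0,0,0],"gripper":-0.3},
  {"linear":[0,0,0.2],"delta_rot":[0,0,0],"gripper":-0.3},
  {"linear":[0,0,0.2],"delta_rot":[0,0,0],"gripper":-0.3},
  {"linear":[0,0,0],"delta_rot":[0,0,0],"gripper":-0.3},
])

```text
t: 3.45
tcp_pos: [0.5421, 0.0739, 0.2925]
tool_rot: [-0.0, 1.0, -0.001, 0.003]
force: [2.3, 0.7, -0.4]
width: 0.0341
```

```bash
python3 -c "
from h import *
wsnap('w3.png')"
```

```text
3.45 [0.54210108 0.07389803 0.29247512] [-0.002 -1.    -0.001] [ 2.25175646  0.73737772 -0.42501591] 0.03410225406678492 0.1547
```

View pics/w3.png

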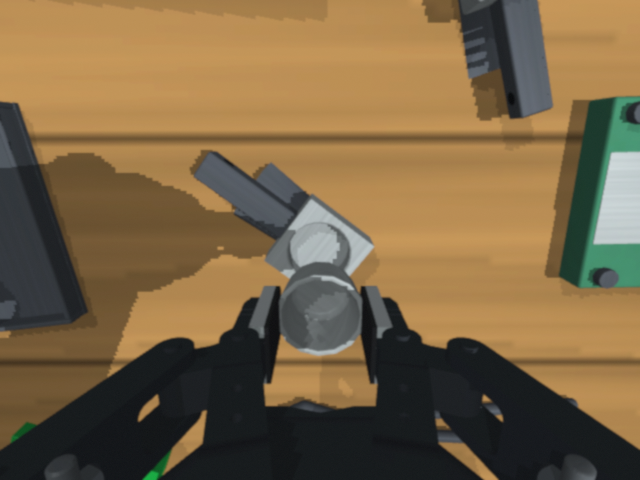

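The cup is held. Moving it over the tray's free half and lowering.

Request:
step_arm([
  {"linear":[0.02,0.15,0],"delta_rot":[0,0,0],"gripper":-0.3},
  {"linear":[0.05,0.3,0],"delta_rot":[0,0,0],"gripper":-0.3},
  {"linear":[0.05,0.35,0],"delta_rot":[0,0,0],"gripper":-0.3},
  {"linear":[0.06,0.35,0],"delta_rot":[0,0,0],"gripper":-0.3},
  {"linear":[0.06,0.35,0],"delta_rot":[0,0,0],"gripper":-0.3},
  {"linear":[0.06,0.35,0],"delta_rot":[0,0,0],"gripper":-0.3},
  {"linear":[0.05,0.35,0],"delta_rot":[0,0,0],"gripper":-0.3},
  {"linear":[0.03,0.3,-0.1],"delta_rot":[0,0,0],"gripper":-0.3},
])

```text
t: 4.17
tcp_pos: [0.5794, 0.3264, 0.2792]
tool_rot: [-0.001, 1.0, -0.001, 0.001]
force: [0.0, 0.2, -0.5]
width: 0.0342
```

Request:
step_arm([
  {"linear":[0,0.14,-0.2],"delta_rot":[0,0,0],"gripper":-0.3},
  {"linear":[0,0,-0.2],"delta_rot":[0,0,0],"gripper":-0.3},
  {"linear":[0,0,-0.15],"delta_rot":[0,0,0],"gripper":-0.3},
  {"linear":[0,0,-0.12],"delta_rot":[0,0,0],"gripper":-0.3},
  {"linear":[0,0,-0.1],"delta_rot":[0,0,0],"gripper":-0.3},
  {"linear":[0,0,0],"delta_rot":[0,0,0],"gripper":-0.3},
])

```text
t: 4.67
tcp_pos: [0.5783, 0.3372, 0.1988]
tool_rot: [0.001, 1.0, -0.001, -0.001]
force: [-0.8, -0.6, -1.0]
width: 0.0344
```

```bash
python3 -c "
from h import *
wsnap('w4.png')"
```

```text
4.6667 [0.57826004 0.33722623 0.19882179] [-0.002 -1.     0.001] [-0.78541763 -0.55363129 -1.0005844 ] 0.03441653296867441 0.1547
```

View pics/w4.png

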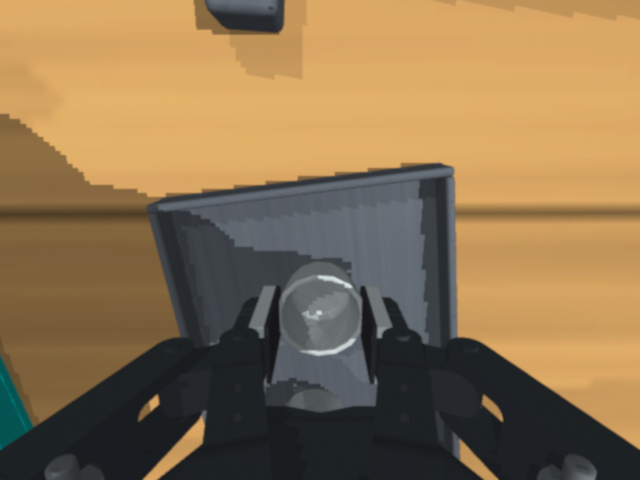

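The cup is over the tray's free half, about 2 mm above the floor. Lowering gently.

Request:
step_arm([
  {"linear":[0,0,-0.015],"delta_rot":[0,0,0],"gripper":-0.3},
  {"linear":[0,0,-0.01],"delta_rot":[0,0,0],"gripper":-0.3},
  {"linear":[0,0,0],"delta_rot":[0,0,0],"gripper":-0.3},
  {"linear":[0,0,0],"delta_rot":[0,0,0],"gripper":-0.3},
])

```text
t: 5.05
tcp_pos: [0.5791, 0.3378, 0.1989]
tool_rot: [-0.0, 1.0, -0.001, 0.0]
force: [-0.6, 0.2, -0.8]
width: 0.034
```

Request:
step_arm([
  {"linear":[0,0,-0.015],"delta_rot":[0,0,0],"gripper":-0.3},
  {"linear":[0,0,0],"delta_rot":[0,0,0],"gripper":-0.3},
  {"linear":[0,0,0],"delta_rot":[0,0,0],"gripper":-0.3},
])

```text
t: 5.3
tcp_pos: [0.5788, 0.3377, 0.1967]
tool_rot: [-0.0, 1.0, -0.001, 0.0]
force: [0.8, -0.4, -0.3]
width: 0.034
```

Request:
step_arm([
  {"linear":[0,0,-0.015],"delta_rot":[0,0,0],"gripper":-0.3},
  {"linear":[0,0,0],"delta_rot":[0,0,0],"gripper":-0.3},
  {"linear":[0,0,0],"delta_rot":[0,0,0],"gripper":-0.3},
])

```text
t: 5.55
tcp_pos: [0.579, 0.3378, 0.1964]
tool_rot: [-0.0, 1.0, -0.001, 0.0]
force: [-4.0, -3.5, 17.8]
width: 0.0339
```

Contact at 17.8 N with TCP z at 0.196, as predicted. Easing off slightly and releasing.

Request:
step_arm([
  {"linear":[0,0,0.01],"delta_rot":[0,0,0],"gripper":-0.3},
  {"linear":[0,0,0],"delta_rot":[0,0,0],"gripper":0.1},
  {"linear":[0,0,0],"delta_rot":[0,0,0],"gripper":0.3},
  {"linear":[0,0,0],"delta_rot":[0,0,0],"gripper":0.3},
  {"linear":[0,0,0],"delta_rot":[0,0,0],"gripper":0.3},
  {"linear":[0,0,0.15],"delta_rot":[0,0,0],"gripper":0.3},
  {"linear":[0,0,0.3],"delta_rot":[0,0,0],"gripper":0.3},
  {"linear":[0,0,0.3],"delta_rot":[0,0,0],"gripper":0.3},
])

```text
t: 6.22
tcp_pos: [0.5783, 0.3375, 0.2708]
tool_rot: [0.001, 1.0, -0.001, -0.001]
force: [0.1, -0.5, -0.1]
width: 0.0554
```

```bash
python3 -c "
from h import *
wsnap('w5.png'); print(proj('w5.png',[.579,.338,.032]))"
```

```text
6.2167 [0.57834784 0.33748569 0.27077831] [-0.002 -1.     0.001] [ 0.11347741 -0.4584287  -0.05635114] 0.05541068786392892 0.1547
[318.9238313  256.04920756]
```

View pics/w5.png

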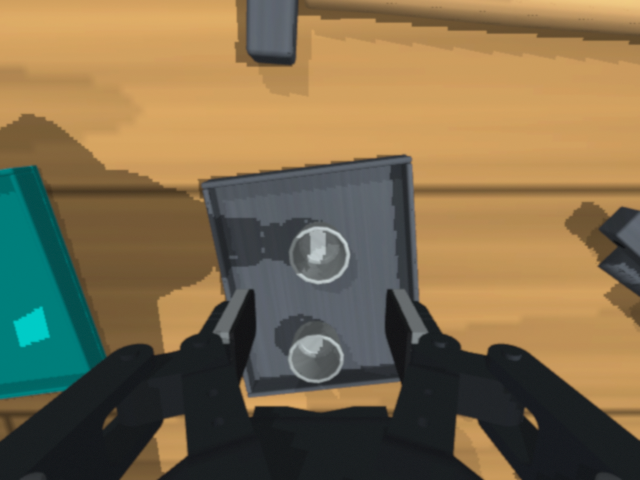

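The cup stands upright and released at (319,255), exactly where predicted (319,256), so the wrist calibration is good. Next I'll move over the die, turning for its head, and measure its outline with image code.

Request:
step_arm([
  {"linear":[-0.03,-0.15,0.1],"delta_rot":[0,0,0.11],"gripper":1},
  {"linear":[-0.04,-0.34,0.1],"delta_rot":[0,0,0.11],"gripper":1},
  {"linear":[-0.04,-0.34,0.1],"delta_rot":[0,0,0.11],"gripper":1},
  {"linear":[-0.04,-0.34,0],"delta_rot":[0,0,0.11],"gripper":1},
  {"linear":[-0.04,-0.34,0],"delta_rot":[0,0,0.11],"gripper":1},
  {"linear":[-0.04,-0.34,0],"delta_rot":[0,0,0.11],"gripper":1},
  {"linear":[-0.03,-0.34,0],"delta_rot":[0,0,0.11],"gripper":1},
  {"linear":[-0.03,-0.34,0],"delta_rot":[0,0,0.11],"gripper":1},
])

```text
t: 6.93
tcp_pos: [0.5494, 0.0833, 0.3012]
tool_rot: [0.0, 0.895, 0.446, 0.0]
force: [0.7, 0.8, -0.2]
width: 0.0855
```

Request:
step_arm([
  {"linear":[0,0,0],"delta_rot":[0,0,0],"gripper":1},
  {"linear":[0,0,0],"delta_rot":[0,0,0],"gripper":1},
  {"linear":[0,0,0],"delta_rot":[0,0,0],"gripper":1},
])

```text
t: 7.18
tcp_pos: [0.55, 0.0848, 0.3012]
tool_rot: [-0.0, 0.897, 0.442, 0.0]
force: [1.3, 0.1, 0.0]
width: 0.0853
```

```bash
python3 - <<'E'
from h import *
wsnap('w6.png'); im=cv2.imread('pics/w6.png')
hsv=cv2.cvtColor(im,cv2.COLOR_BGR2HSV)
m=((hsv[...,1]<50)&(hsv[...,2]>75)).astype(np.uint8)*255
m=cv2.morphologyEx(m,cv2.MORPH_OPEN,np.ones((3,3)))
for c in cv2.findContours(m,cv2.RETR_EXTERNAL,cv2.CHAIN_APPROX_NONE)[0]:
    if cv2.contourArea(c)>800:
        h=cv2.convexHull(c); q=cv2.approxPolyDP(h,.04*cv2.arcLength(h,True),True)[:,0]
        d=np.array([at('w6.png',p,.038)[:2] for p in q]); print(cv2.contourArea(c),q.tolist(),d.mean(0).round(4),[np.linalg.norm(d[i]-d[i-1]).round(4) for i in range(len(d))],[np.degrees(np.arctan2(*(d[i]-d[i-1])[::-1])).round(1) for i in range(len(d))])
print(proj('w6.png',[.541,.0748,.038]))
cv2.imwrite('pics/w6v.png',im)
E
```

```text
7.1833 [0.55004899 0.08482059 0.30121215] [ 0.794 -0.608  0.   ] [1.32192161 0.14512059 0.01346442] 0.08532126777686438 0.1547
1622.5 [[516, 438], [542, 444], [560, 479], [503, 479]] [ 0.5755 -0.1685] [np.float64(0.0431), np.float64(0.0229), np.float64(0.0426), np.float64(0.0479)] [np.float64(46.7), np.float64(-52.9), np.float64(-97.2), np.float64(142.5)]
827.0 [[74, 297], [84, 296], [134, 349], [123, 352]] [0.3903 0.1323] [np.float64(0.0527), np.float64(0.0073), np.float64(0.0519), np.float64(0.0089)] [np.float64(84.4), np.float64(-31.4), np.float64(-93.3), np.float64(159.1)]
872.5 [[86, 287], [96, 286], [149, 338], [131, 336]] [0.404  0.1337] [np.float64(0.0467), np.float64(0.0072), np.float64(0.0521), np.float64(0.0131)] [np.float64(86.1), np.float64(-31.4), np.float64(-90.1), np.float64(135.2)]
5588.5 [[352, 220], [353, 297], [281, 297], [282, 220]] [0.543  0.0775] [np.float64(0.0466), np.float64(0.056), np.float64(0.0511), np.float64(0.056)] [np.float64(-37.5), np.float64(-125.3), np.float64(142.5), np.float64(50.1)]
6552.0 [[636, 185], [639, 256], [513, 322], [614, 182]] [ 0.703  -0.0266] [np.float64(0.0148), np.float64(0.0506), np.float64(0.0936), np.float64(0.1127)] [np.float64(-45.0), np.float64(-111.3), np.float64(175.2), np.float64(26.2)]
1572.0 [[348, 168], [345, 206], [331, 219], [305, 220], [304, 174]] [0.5741 0.1077] [np.float64(0.0284), np.float64(0.0247), np.float64(0.0127), np.float64(0.0173), np.float64(0.0303)] [np.float64(-29.8), np.float64(-130.8), np.float64(-173.7), np.float64(144.7), np.float64(53.0)]
[317.15015475 264.29766334]
```

```bash
python3 - <<'E'
from h import *
a,b=[at('w6.png',p,.038)[:2] for p in ((281,297.5),(353,297.5))]
m=(a+b)/2; e=(b-a)/np.linalg.norm(b-a); n=np.array([-e[1],e[0]]); 
c=m+n*.026; c2=m-n*.026; print(m,np.linalg.norm(b-a),c,c2)
for k in(c,c2): print(proj('w6.png',[*k,.038]),'grip',k+ (k-m)/.026*.013, 'yaw',np.degrees(np.arctan2(*(m-k)[::-1])))
print(np.degrees(np.arctan2(-.608,.794)))
E
```

```text
[0.52562393 0.05502653] 0.051080466955068064 [0.54145848 0.07564854] [0.50978938 0.03440452]
[316.92524261 262.99807963] grip [0.54937575 0.08595954] yaw -127.51875098365421
[317.07615922 330.0760285 ] grip [0.50187211 0.02409352] yaw 52.481249016345785
-37.4428363435275
```

The die is at (0.5415, 0.0756) with yaw -127.5°, and the jaws are aligned with it. Descending to grip the head near the mass centre.

Request:
step_arm([
  {"linear":[-0.005,0.01,-0.22],"delta_rot":[0,0,0],"gripper":1},
  {"linear":[0,0,-0.3],"delta_rot":[0,0,0],"gripper":1},
  {"linear":[0,0,-0.3],"delta_rot":[0,0,0],"gripper":1},
  {"linear":[0,0,-0.2],"delta_rot":[0,0,0],"gripper":1},
  {"linear":[0,0,-0.09],"delta_rot":[0,0,0],"gripper":1},
  {"linear":[0,0,0],"delta_rot":[0,0,0],"gripper":1},
  {"linear":[0,0,0],"delta_rot":[0,0,0],"gripper":0.4},
  {"linear":[0,0,0],"delta_rot":[0,0,0],"gripper":0},
], squeeze=80)

```text
t: 7.9
tcp_pos: [0.5499, 0.0863, 0.1913]
tool_rot: [0.0, 0.896, 0.444, 0.001]
force: [-0.1, 0.0, -0.7]
width: 0.0638
```

Request:
step_arm([
  {"linear":[0,0,0],"delta_rot":[0,0,0],"gripper":0},
  {"linear":[0,0,0],"delta_rot":[0,0,0],"gripper":0},
  {"linear":[0,0,0],"delta_rot":[0,0,0],"gripper":0},
  {"linear":[0,0,0],"delta_rot":[0,0,0],"gripper":0},
  {"linear":[0,0,0],"delta_rot":[0,0,0],"gripper":0},
])

```text
t: 8.32
tcp_pos: [0.5498, 0.086, 0.1919]
tool_rot: [0.0, 0.896, 0.444, 0.001]
force: [-2.6, 3.4, 11.2]
width: 0.0506
```

Request:
step_arm([
  {"linear":[0,0,0.05],"delta_rot":[0,0,0],"gripper":-0.2},
  {"linear":[0,0,0.1],"delta_rot":[0,0,0],"gripper":-0.2},
  {"linear":[0,0,0.2],"delta_rot":[0,0,0],"gripper":-0.2},
  {"linear":[0,0,0.3],"delta_rot":[0,0,0],"gripper":-0.2},
  {"linear":[0,0,0.3],"delta_rot":[0,0,0],"gripper":-0.2},
  {"linear":[0,0,0.2],"delta_rot":[0,0,0],"gripper":-0.2},
  {"linear":[0,0,0],"delta_rot":[0,0,0],"gripper":-0.2},
  {"linear":[0,0,0],"delta_rot":[0,0,0],"gripper":-0.2},
])

```text
t: 8.98
tcp_pos: [0.5495, 0.0857, 0.3065]
tool_rot: [0.001, 0.896, 0.444, 0.001]
force: [-1.2, 0.8, -8.5]
width: 0.0503
```

```bash
python3 - <<'E'
from h import *
wsnap('w7.png'); print(arm.read_state()['torque'])
E
```

```text
8.9833 [0.54949046 0.08572594 0.30652205] [ 0.795 -0.606  0.002] [-1.23680477  0.80063319 -8.4812829 ] 0.0502822908435981 0.1547
[-0.02695279  0.08682917 -0.00666894]
```

View pics/w7.png

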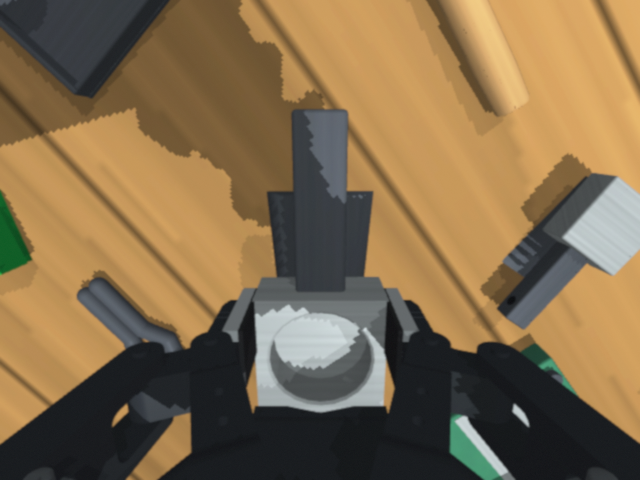

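The die is gripped level with about 8 N of weight on the wrist; the bar points up-image from (320,290) to (320,110). Carrying it over the bed front and turning it to the tool's axis.

Request:
step_arm([
  {"linear":[0.03,-0.15,0],"delta_rot":[0,0,0.08],"gripper":-0.2},
  {"linear":[0.03,-0.3,0],"delta_rot":[0,0,0.1],"gripper":-0.2},
  {"linear":[0.03,-0.33,0],"delta_rot":[0,0,0.1],"gripper":-0.2},
  {"linear":[0.03,-0.35,0],"delta_rot":[0,0,0.1],"gripper":-0.2},
  {"linear":[0.03,-0.35,0],"delta_rot":[0,0,0.1],"gripper":-0.2},
  {"linear":[0.03,-0.35,0],"delta_rot":[0,0,0.1],"gripper":-0.2},
  {"linear":[0.03,-0.3,0],"delta_rot":[0,0,0.065],"gripper":-0.2},
  {"linear":[0.043,-0.25,0],"delta_rot":[0,0,0],"gripper":-0.2},
])

```text
t: 9.7
tcp_pos: [0.5737, -0.1544, 0.3031]
tool_rot: [-0.001, 0.697, 0.717, -0.001]
force: [1.1, -0.3, -6.7]
width: 0.0499
```

Request:
step_arm([
  {"linear":[0,0,0],"delta_rot":[0,0,0],"gripper":-0.2},
  {"linear":[0,0,0],"delta_rot":[0,0,0],"gripper":-0.2},
  {"linear":[0,0,0],"delta_rot":[0,0,0],"gripper":-0.2},
  {"linear":[0,0,0],"delta_rot":[0,0,0],"gripper":-0.2},
])

```text
t: 10.03
tcp_pos: [0.5741, -0.1514, 0.3041]
tool_rot: [-0.001, 0.698, 0.716, -0.0]
force: [-0.0, -0.4, -7.5]
width: 0.0501
```

```bash
python3 - <<'E'
from h import *
wsnap('w8.png'); snap('top','top8.png'); f='w8.png'
for x,y in((-170,65),(-170,-65),(-75,48),(-75,-48)):
    th=np.radians(-88.8);e=np.array([np.cos(th),np.sin(th)]);n=np.array([-e[1],e[0]])
    print(proj(f,[*(np.array([.5775,-.2805])+e*x/1e3+n*y/1e3),.024 if x<-100 else .036]).round(1))
im=cv2.imread('pics/'+f); h=cv2.cvtColor(im,cv2.COLOR_BGR2HSV)
g=((h[...,0]>60)&(h[...,0]<95)&(h[...,1]>80)).astype(np.uint8)*255
print(g.sum()/255)
for r in range(0,480,40):
    c=np.flatnonzero(g[r]); print(r,c.min() if len(c) else None,c.max() if len(c) else None,len(c))
for c in range(200,460,30):
    r=np.flatnonzero(g[:,c]); print('c',c,r.min() if len(r) else None)
E
```

```text
10.0333 [ 0.57414995 -0.1514159   0.30411415] [ 1.     0.024 -0.002] [-1.85288707e-03 -4.05208515e-01 -7.53601998e+00] 0.05006585736869379 0.1547
[414.1 181.4]
[226.3 180.8]
[385.1 313.4]
[254.4 313. ]
8857.0
0 None None 0
40 None None 0
80 None None 0
120 None None 0
160 None None 0
200 231 411 40
240 233 407 81
280 236 404 49
320 None None 0
360 None None 0
400 249 391 15
440 None None 0
c 200 None
c 230 182
c 260 179
c 290 179
c 320 None
c 350 179
c 380 179
c 410 183
c 440 None
```

Bed edges in the image sit at columns 231 and 411, so the centre is 320–321, as predicted. The back edge is at row 179 against 181 predicted. The die is on axis within about 1 mm, so I'm lowering onto the bed.

Request:
step_arm([
  {"linear":[0.005,0,-0.15],"delta_rot":[0,0,0],"gripper":-0.2},
  {"linear":[0,0,-0.25],"delta_rot":[0,0,0],"gripper":-0.2},
  {"linear":[0,0,-0.25],"delta_rot":[0,0,0],"gripper":-0.2},
  {"linear":[0,0,-0.13],"delta_rot":[0,0,0],"gripper":-0.2},
  {"linear":[0,0,-0.05],"delta_rot":[0,0,0],"gripper":-0.2},
  {"linear":[0,0,0],"delta_rot":[0,0,0],"gripper":-0.2},
  {"linear":[0,0,0],"delta_rot":[0,0,0],"gripper":-0.2},
])

```text
t: 10.72
tcp_pos: [0.5755, -0.1519, 0.2227]
tool_rot: [0.0, 0.698, 0.716, 0.0]
force: [0.1, 0.6, -6.1]
width: 0.0502
```

Request:
step_arm([
  {"linear":[0,0,-0.02],"delta_rot":[0,0,0],"gripper":-0.2},
  {"linear":[0,0,0],"delta_rot":[0,0,0],"gripper":-0.2},
  {"linear":[0,0,0],"delta_rot":[0,0,0],"gripper":-0.2},
])

```text
t: 10.97
tcp_pos: [0.5754, -0.1523, 0.221]
tool_rot: [0.001, 0.699, 0.716, 0.0]
force: [0.3, 0.4, -8.5]
width: 0.0501
```

Request:
step_arm([
  {"linear":[0,0,-0.015],"delta_rot":[0,0,0],"gripper":-0.2},
  {"linear":[0,0,0],"delta_rot":[0,0,0],"gripper":-0.2},
  {"linear":[0,0,0],"delta_rot":[0,0,0],"gripper":-0.2},
])

```text
t: 11.22
tcp_pos: [0.5751, -0.1523, 0.2188]
tool_rot: [0.0, 0.699, 0.716, 0.0]
force: [1.2, -0.4, -7.5]
width: 0.0499
```

Request:
step_arm([
  {"linear":[0,0,-0.015],"delta_rot":[0,0,0],"gripper":-0.2},
  {"linear":[0,0,0],"delta_rot":[0,0,0],"gripper":-0.2},
  {"linear":[0,0,0],"delta_rot":[0,0,0],"gripper":-0.2},
])

```text
t: 11.47
tcp_pos: [0.5751, -0.1523, 0.2171]
tool_rot: [-0.0, 0.699, 0.716, -0.0]
force: [-1.1, 0.7, -7.2]
width: 0.0501
```

Request:
step_arm([
  {"linear":[0,0,-0.01],"delta_rot":[0,0,0],"gripper":-0.2},
  {"linear":[0,0,0],"delta_rot":[0,0,0],"gripper":-0.2},
  {"linear":[0,0,0],"delta_rot":[0,0,0],"gripper":-0.2},
])

```text
t: 11.72
tcp_pos: [0.5751, -0.1522, 0.2161]
tool_rot: [-0.0, 0.699, 0.716, -0.0]
force: [0.6, 0.6, -6.1]
width: 0.0503
```

Request:
step_arm([
  {"linear":[0,0,-0.01],"delta_rot":[0,0,0],"gripper":-0.2},
  {"linear":[0,0,0],"delta_rot":[0,0,0],"gripper":-0.2},
  {"linear":[0,0,0],"delta_rot":[0,0,0],"gripper":-0.2},
])

```text
t: 11.97
tcp_pos: [0.5752, -0.1522, 0.216]
tool_rot: [0.0, 0.699, 0.716, 0.0]
force: [-4.2, 0.7, 8.4]
width: 0.0502
```

The die is down on the bed. Sliding it about 35 mm into the mouth while still gripped.

Request:
step_arm([
  {"linear":[0,-0.03,0.005],"delta_rot":[0,0,0],"gripper":-0.2},
  {"linear":[0.001,-0.05,0],"delta_rot":[0,0,0],"gripper":-0.2},
  {"linear":[0.001,-0.06,0],"delta_rot":[0,0,0],"gripper":-0.2},
  {"linear":[0.001,-0.06,0],"delta_rot":[0,0,0],"gripper":-0.2},
  {"linear":[0.001,-0.06,0],"delta_rot":[0,0,0],"gripper":-0.2},
  {"linear":[0.001,-0.06,0],"delta_rot":[0,0,0],"gripper":-0.2},
  {"linear":[0.001,-0.03,0],"delta_rot":[0,0,0],"gripper":-0.2},
  {"linear":[0,0,0],"delta_rot":[0,0,0],"gripper":-0.2},
])

```text
t: 12.63
tcp_pos: [0.576, -0.1886, 0.216]
tool_rot: [0.001, 0.699, 0.715, 0.0]
force: [-1.1, -4.1, 4.5]
width: 0.0499
```

```bash
python3 - <<'E'
from h import *
s=arm.read_state(); print(s['tcp_pos'],s['force'],s['torque']); snap('top','top9.png'); snap('scene','sc9.png')
E
```

```text
[ 0.57597412 -0.18859168  0.21599613] [-1.0791114  -4.10451665  4.47376154] [-0.62598357  0.1830079   0.01391857]
```

Request:
step_arm([
  {"linear":[0,0,0],"delta_rot":[0,0,0],"gripper":0.2},
  {"linear":[0,0,0],"delta_rot":[0,0,0],"gripper":0.5},
  {"linear":[0,0,0],"delta_rot":[0,0,0],"gripper":0.6},
  {"linear":[0,0,0],"delta_rot":[0,0,0],"gripper":0.6},
  {"linear":[0,0,0.15],"delta_rot":[0,0,0],"gripper":0.6},
  {"linear":[0,0,0.25],"delta_rot":[0,0,0],"gripper":0.6},
  {"linear":[0,0,0.15],"delta_rot":[0,0,0],"gripper":0.6},
  {"linear":[0,0,0],"delta_rot":[0,0,0],"gripper":0.6},
])

```text
t: 13.4
tcp_pos: [0.5767, -0.1874, 0.2736]
tool_rot: [0.002, 0.698, 0.716, 0.001]
force: [1.1, -1.1, 0.8]
width: 0.0685
```

Request:
step_arm([
  {"linear":[-0.003,0.15,0],"delta_rot":[0,0,0],"gripper":-1},
  {"linear":[-0.003,0.3,0],"delta_rot":[0,0,0],"gripper":-1},
  {"linear":[-0.003,0.3,0],"delta_rot":[0,0,0],"gripper":-1},
  {"linear":[-0.004,0.25,0],"delta_rot":[0,0,0],"gripper":-1},
  {"linear":[-0.004,0.08,0],"delta_rot":[0,0,0],"gripper":-1},
  {"linear":[0,0,0],"delta_rot":[0,0,0],"gripper":-1},
  {"linear":[0,0,0],"delta_rot":[0,0,0],"gripper":-1},
  {"linear":[0,0,0],"delta_rot":[0,0,0],"gripper":-1},
])

```text
t: 14.07
tcp_pos: [0.5741, -0.0797, 0.2704]
tool_rot: [-0.0, 0.699, 0.716, -0.0]
force: [0.0, 0.0, -0.2]
width: 0.0001
```

```bash
python3 - <<'E'
from h import *
wsnap('w10.png'); snap('top','top10.png'); snap('scene','sc10.png')
# expected bar end in top image and drawn overlays
P=np.array([.5775,-.2805]);th=np.radians(-88.8);e=np.array([np.cos(th),np.sin(th)]);n=np.array([-e[1],e[0]])
im=cv2.imread('pics/top10.png'); o=(400,150)
a=cv2.resize(im[150:270,400:580],None,fx=4.2,fy=4.2,interpolation=cv2.INTER_CUBIC)
pts=[(-174,10,.054),(-174,-10,.054),(-105,26,.062),(-105,-26,.062),(-53,26,.062),(-53,-26,.062)]
for x,y,z in pts:
    w=P+e*x/1e3+n*y/1e3-np.array([.003,0]); q=(proj('top10.png',[*w,z])-o+.5)*4.2-.5; cv2.circle(a,tuple(q.astype(int)),4,(0,0,255),1); print(q)
cv2.imwrite('pics/c10.png',a)
E
```

```text
14.0667 [ 0.57405875 -0.07967864  0.2703696 ] [ 1.     0.024 -0.   ] [ 0.00067718  0.01616112 -0.15788175] 0.0001184266003453076 0.1547
[139.81415381 261.55620824]
[142.27024296 299.9428878 ]
[275.52199754 223.09478123]
[282.64107608 323.59842591]
[376.57510424 219.05101045]
[384.19659704 319.51884671]
```

View pics/c10.png

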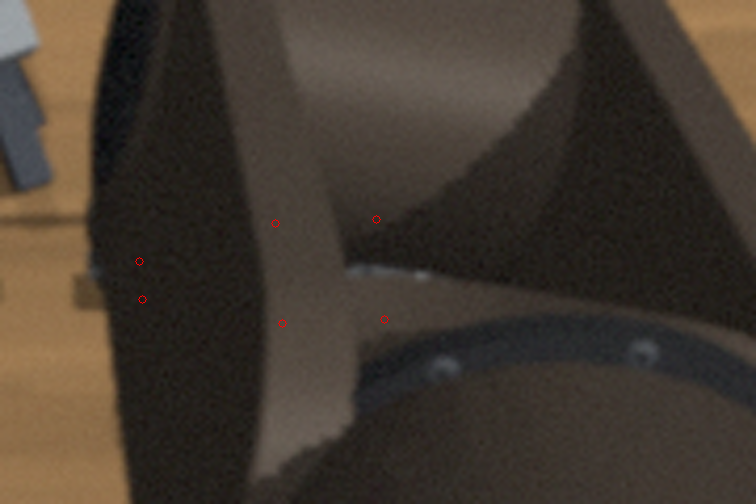

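The arm hides the die from above in this view, and the 12 pictures are used up, so from here I rely on force and position. Lowering behind the bar end.

Request:
step_arm([
  {"linear":[0,0,-0.2],"delta_rot":[0,0,0],"gripper":-1},
  {"linear":[0,0,-0.25],"delta_rot":[0,0,0],"gripper":-1},
  {"linear":[0,0,-0.125],"delta_rot":[0,0,0],"gripper":-1},
  {"linear":[0,0,0],"delta_rot":[0,0,0],"gripper":-1},
  {"linear":[0,0,0],"delta_rot":[0,0,0],"gripper":-1},
])

```text
t: 14.63
tcp_pos: [0.5739, -0.0796, 0.2128]
tool_rot: [-0.001, 0.699, 0.715, -0.0]
force: [-0.1, 0.7, -0.1]
width: -0.0005
```

Request:
step_arm([
  {"linear":[0,-0.05,0],"delta_rot":[0,0,0],"gripper":-1},
  {"linear":[0,-0.05,0],"delta_rot":[0,0,0],"gripper":-1},
  {"linear":[0,-0.04,0],"delta_rot":[0,0,0],"gripper":-1},
  {"linear":[0,-0.03,0],"delta_rot":[0,0,0],"gripper":-1},
  {"linear":[0,-0.03,0],"delta_rot":[0,0,0],"gripper":-1},
  {"linear":[0,-0.03,0],"delta_rot":[0,0,0],"gripper":-1},
])

```text
t: 15.13
tcp_pos: [0.5741, -0.1025, 0.2136]
tool_rot: [0.0, 0.699, 0.715, 0.0]
force: [-0.2, 4.3, 2.9]
width: 0.0001
```

Contact with the bar, at about 4 N sliding friction. Pushing on.

Request:
step_arm([
  {"linear":[0.001,-0.05,0],"delta_rot":[0,0,0],"gripper":-1},
  {"linear":[0.001,-0.05,0],"delta_rot":[0,0,0],"gripper":-1},
  {"linear":[0.001,-0.05,0],"delta_rot":[0,0,0],"gripper":-1},
  {"linear":[0.001,-0.05,0],"delta_rot":[0,0,0],"gripper":-1},
  {"linear":[0.001,-0.05,0],"delta_rot":[0,0,0],"gripper":-1},
])

```text
t: 15.55
tcp_pos: [0.5746, -0.1278, 0.2132]
tool_rot: [-0.0, 0.699, 0.716, -0.0]
force: [0.3, 3.8, 2.6]
width: -0.0
```

Request:
step_arm([
  {"linear":[0.001,-0.05,0],"delta_rot":[0,0,0],"gripper":-1},
  {"linear":[0.001,-0.05,0],"delta_rot":[0,0,0],"gripper":-1},
  {"linear":[0.001,-0.05,0],"delta_rot":[0,0,0],"gripper":-1},
  {"linear":[0.001,-0.05,0],"delta_rot":[0,0,0],"gripper":-1},
  {"linear":[0.001,-0.04,0],"delta_rot":[0,0,0],"gripper":-1},
])

```text
t: 15.97
tcp_pos: [0.575, -0.1518, 0.2131]
tool_rot: [-0.0, 0.699, 0.716, -0.0]
force: [0.1, 4.1, 2.6]
width: 0.0
```

Request:
step_arm([
  {"linear":[0.001,-0.03,0],"delta_rot":[0,0,0],"gripper":-1},
  {"linear":[0.001,-0.03,0],"delta_rot":[0,0,0],"gripper":-1},
  {"linear":[0.001,-0.03,0],"delta_rot":[0,0,0],"gripper":-1},
  {"linear":[0,-0.02,0],"delta_rot":[0,0,0],"gripper":-1},
])

```text
t: 16.3
tcp_pos: [0.5754, -0.1626, 0.2132]
tool_rot: [-0.0, 0.699, 0.716, -0.0]
force: [0.0, 3.3, 1.9]
width: -0.0
```

Request:
step_arm([
  {"linear":[0,-0.015,0],"delta_rot":[0,0,0],"gripper":-1},
  {"linear":[0,-0.015,0],"delta_rot":[0,0,0],"gripper":-1},
])

```text
t: 16.47
tcp_pos: [0.5753, -0.1653, 0.2132]
tool_rot: [-0.0, 0.699, 0.716, -0.0]
force: [0.2, 3.5, 2.0]
width: -0.0002
```

Request:
step_arm([
  {"linear":[0,-0.015,0],"delta_rot":[0,0,0],"gripper":-1},
  {"linear":[0,-0.015,0],"delta_rot":[0,0,0],"gripper":-1},
])

```text
t: 16.63
tcp_pos: [0.5753, -0.1683, 0.2132]
tool_rot: [-0.0, 0.698, 0.716, -0.0]
force: [-0.6, 3.5, 1.2]
width: 0.0001
```

Request:
step_arm([
  {"linear":[0,-0.015,0],"delta_rot":[0,0,0],"gripper":-1},
  {"linear":[0,-0.01,0],"delta_rot":[0,0,0],"gripper":-1},
  {"linear":[0,0,0],"delta_rot":[0,0,0],"gripper":-1},
])

```text
t: 16.88
tcp_pos: [0.5753, -0.171, 0.2132]
tool_rot: [0.0, 0.699, 0.716, -0.0]
force: [-1.1, 0.9, 0.3]
width: 0.0001
```

Request:
step_arm([
  {"linear":[0,-0.01,0],"delta_rot":[0,0,0],"gripper":-1},
  {"linear":[0,0,0],"delta_rot":[0,0,0],"gripper":-1},
])

```text
t: 17.05
tcp_pos: [0.5753, -0.1719, 0.2132]
tool_rot: [0.0, 0.699, 0.716, -0.0]
force: [-0.2, 1.1, 1.0]
width: -0.0001
```

Request:
step_arm([
  {"linear":[0,-0.01,0],"delta_rot":[0,0,0],"gripper":-1},
  {"linear":[0,0,0],"delta_rot":[0,0,0],"gripper":-1},
])

```text
t: 17.22
tcp_pos: [0.5753, -0.1728, 0.2132]
tool_rot: [-0.0, 0.699, 0.716, -0.0]
force: [-0.0, 2.0, 1.0]
width: 0.0001
```

Request:
step_arm([
  {"linear":[0,-0.01,0],"delta_rot":[0,0,0],"gripper":-1},
  {"linear":[0,0,0],"delta_rot":[0,0,0],"gripper":-1},
])

```text
t: 17.38
tcp_pos: [0.5753, -0.1739, 0.2132]
tool_rot: [-0.0, 0.699, 0.716, -0.0]
force: [0.0, 1.8, 0.1]
width: 0.0001
```

Request:
step_arm([
  {"linear":[0,-0.008,0],"delta_rot":[0,0,0],"gripper":-1},
  {"linear":[0,0,0],"delta_rot":[0,0,0],"gripper":-1},
])

```text
t: 17.55
tcp_pos: [0.5754, -0.1746, 0.2132]
tool_rot: [0.0, 0.699, 0.716, 0.0]
force: [1.1, 1.9, -1.0]
width: 0.0
```

Request:
step_arm([
  {"linear":[0,-0.006,0],"delta_rot":[0,0,0],"gripper":-1},
  {"linear":[0,0,0],"delta_rot":[0,0,0],"gripper":-1},
])

```text
t: 17.72
tcp_pos: [0.5754, -0.1749, 0.2132]
tool_rot: [-0.0, 0.699, 0.715, 0.0]
force: [1.3, 7.3, 0.7]
width: 0.0002
```

The force rises at y = -0.175, right where first wedge contact was expected. Pressing to nearly 20 N.

Request:
step_arm([
  {"linear":[0,-0.005,0],"delta_rot":[0,0,0],"gripper":-1},
  {"linear":[0,0,0],"delta_rot":[0,0,0],"gripper":-1},
])

```text
t: 17.88
tcp_pos: [0.5754, -0.175, 0.2132]
tool_rot: [-0.0, 0.699, 0.716, 0.0]
force: [1.4, 11.5, 1.8]
width: -0.0001
```

Request:
step_arm([
  {"linear":[0,-0.004,0],"delta_rot":[0,0,0],"gripper":-1},
  {"linear":[0,0,0],"delta_rot":[0,0,0],"gripper":-1},
])

```text
t: 18.05
tcp_pos: [0.5754, -0.1751, 0.2132]
tool_rot: [-0.0, 0.699, 0.716, 0.0]
force: [3.5, 14.4, 1.9]
width: -0.0001
```

Request:
step_arm([
  {"linear":[0,-0.005,0],"delta_rot":[0,0,0],"gripper":-1},
  {"linear":[0,0,0],"delta_rot":[0,0,0],"gripper":-1},
  {"linear":[0,0,0],"delta_rot":[0,0,0],"gripper":-1},
  {"linear":[0,0,0],"delta_rot":[0,0,0],"gripper":-1},
])

```text
t: 18.38
tcp_pos: [0.5754, -0.1753, 0.2132]
tool_rot: [-0.001, 0.699, 0.716, 0.0]
force: [2.6, 19.4, 2.4]
width: -0.0
```

Request:
step_arm([
  {"linear":[0,-0.003,0],"delta_rot":[0,0,0],"gripper":-1},
  {"linear":[0,0,0],"delta_rot":[0,0,0],"gripper":-1},
  {"linear":[0,0,0],"delta_rot":[0,0,0],"gripper":-1},
  {"linear":[0,0,0],"delta_rot":[0,0,0],"gripper":-1},
])

```text
t: 18.72
tcp_pos: [0.5754, -0.1754, 0.2132]
tool_rot: [-0.001, 0.699, 0.715, 0.0]
force: [3.2, 21.3, 3.2]
width: -0.0005
```

Wedged at 21 N with essentially no further travel. Backing off and clearing the view.

Request:
step_arm([
  {"linear":[0,0.05,0],"delta_rot":[0,0,0],"gripper":-1},
  {"linear":[0,0.15,0],"delta_rot":[0,0,0],"gripper":-1},
  {"linear":[0,0.2,0.1],"delta_rot":[0,0,0],"gripper":-1},
  {"linear":[0,0.3,0.25],"delta_rot":[0,0,0],"gripper":-1},
  {"linear":[0,0.35,0.3],"delta_rot":[0,0,0],"gripper":-1},
  {"linear":[0,0.35,0.3],"delta_rot":[0,0,0],"gripper":-1},
  {"linear":[0,0.35,0],"delta_rot":[0,0,0],"gripper":-1},
  {"linear":[0,0.35,0],"delta_rot":[0,0,0],"gripper":-1},
])

```text
t: 19.38
tcp_pos: [0.5755, 0.0284, 0.3044]
tool_rot: [0.001, 0.699, 0.715, 0.001]
force: [0.4, -0.0, -0.2]
width: -0.0002
```

Request:
step_arm([
  {"linear":[-0.2,0.35,0],"delta_rot":[0,0,0],"gripper":-1},
  {"linear":[-0.2,0.35,0],"delta_rot":[0,0,0],"gripper":-1},
  {"linear":[-0.2,0.35,0],"delta_rot":[0,0,0],"gripper":-1},
  {"linear":[-0.1,0.35,0],"delta_rot":[0,0,0],"gripper":-1},
  {"linear":[0,0,0],"delta_rot":[0,0,0],"gripper":-1},
  {"linear":[0,0,0],"delta_rot":[0,0,0],"gripper":-1},
])

```text
t: 19.88
tcp_pos: [0.5044, 0.1686, 0.3026]
tool_rot: [0.0, 0.697, 0.717, 0.0]
force: [0.7, -0.8, -0.3]
width: -0.0001
```

```bash
python3 - <<'E'
from h import *
print(arm.read_state()['force'])
c=snap('top','top11.png'); snap('scene','sc11.png')
P=np.array([.5775,-.2805]);th=np.radians(-88.8);e=np.array([np.cos(th),np.sin(th)]);n=np.array([-e[1],e[0]])
a=cv2.imread('pics/top1.png').astype(int);b=cv2.imread('pics/top11.png').astype(int)
# changed region in tool area, brightness along tool axis at die-bar height (top cam x bias -3mm)
for y in (0,):
  for f in('top1.png','top11.png'):
    im=cv2.cvtColor(cv2.imread('pics/'+f),cv2.COLOR_BGR2GRAY)
    L=[]
    for x in range(-130,-10,4):
        q=proj(f,[*(P+e*x/1e3+n*y/1e3-[.003,0]),.054 if x<-26 else .062]); L.append(int(cv2.getRectSubPix(im,(3,3),tuple(map(float,q))).mean()))
    print(f,L)
  f='top11.png'; im=cv2.cvtColor(cv2.imread('pics/'+f),cv2.COLOR_BGR2GRAY)
  for x in(-85,-70):
    L=[]
    for y in range(-30,31,3):
        q=proj(f,[*(P+e*x/1e3+n*y/1e3-[.003,0]),.054]); L.append(int(cv2.getRectSubPix(im,(3,3),tuple(map(float,q))).mean()))
    print(x,L)
E
```

```text
[ 0.72992178 -0.779035   -0.30676733]
top1.png [111, 79, 71, 70, 70, 69, 70, 70, 70, 69, 68, 68, 68, 68, 67, 68, 68, 67, 67, 67, 67, 67, 67, 69, 92, 124, 135, 134, 135, 136]
top11.png [130, 93, 81, 83, 82, 82, 82, 76, 53, 36, 38, 38, 38, 38, 39, 39, 39, 39, 38, 38, 39, 38, 37, 38, 37, 38, 61, 83, 123, 156]
-85 [65, 65, 65, 66, 66, 63, 52, 40, 37, 38, 38, 39, 42, 53, 67, 77, 77, 76, 72, 66, 59]
-70 [80, 79, 73, 60, 47, 40, 36, 36, 38, 39, 39, 39, 39, 40, 44, 57, 72, 81, 83, 81, 79]
```

The top view agrees: the bar end is at about -98 mm (nominal -95, with about 2 mm per pixel) and the head's back edge at -26 mm. The bar is centred within about 2 mm. The arm is clear and still, so I'm handing in.

```bash
python3 -c "
from h import *
print(np.abs(arm.read_state()['joint_velocities']).max()); print(arm.sign_off())"
```

```text
0.028207823548596554
the job is handed in; nothing more can be done
None
```

The cup is standing in the tray and the die is wedged in the way under the punch. I handed the job in at about 20 s of the 67 s allowed.

- **Cup:** I lifted it out of the die and lowered it into the free half of the tray until it touched at about 18 N, then let go. A wrist picture showed it upright within a pixel or so of the predicted spot; I did not look at it again after that.
- **Die:** I carried it by its head and set it down softly on the bed. I slid it into the mouth while still gripped, then pushed it home on the bar end. The push force rose at the position where it should first touch the rails. It reached 21 N, slightly above the suggested 10 to 20 N, with only about 0.5 mm more travel.
- **Last checks:** Brightness profiles from the top camera put the back of the head at -26 mm, as expected. The bar end showed at about -98 mm against a nominal -95 mm, roughly 1 to 2 pixels off. The bar was centred within about 2 mm.
- **Not confirmed:** My last viewed picture was blocked by the arm, so the seated die was checked only by force, position and image numbers, not by eye. The 12 N grip after letting go was not measured; I infer it from the push force. I did not re-measure the finished cup, the flat die, the hammer or the tongs at the end, but nothing in the run touched them.

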